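Close two hydraulic hand pumps with their keyed caps

ROBOT

A 7-joint arm with a two-finger parallel gripper is mounted at the origin on the work surface. World frame = base frame: x ahead of the robot, y to its left, z up, the work surface at z = 0. Lengths are in m, angles in degrees, forces in N, time in s.
With the tool pointing down it reaches from about 0.4 to 0.85 m from the base axis. Payload 10.4 kg.
Tool frame: the origin (TCP) lies at the very end of the fingers, on their centre line; the grasp point (between the pads) lies 19 mm behind it; z points along the fingers, y is the line along which they close (so a half turn about z gives the same grasp; the last joint's range is limited). The gripper opens to 85 mm and grips with 20 to 120 N. Pads are 22 mm wide; open, the fingers measure 114 mm over their backs; the gripper's body (76 mm by 85 mm) begins 54 mm behind the grasp point. The pads swing forward as they close: fully open they stand 13 mm farther back than shut.
Start: joints at [63.908, 19.034, -3.707, 83.658, 1.238, 77.344, -5.071], TCP at [0.262, -0.567, 0.231] pointing down, gripper open.
Joint ranges: [-148.97, 148.97], [-28.65, 121.19], [-84.17, 76.75], [9.2, 138.47], [-72.65, 252.65], [3.7, 117.97], [-149.18, 149.18]. Speed limits (degrees/s): [127.2, 127.2, 159.86, 159.86, 180, 180, 180].

INTERFACE

Orientations are given as [roll, pitch, yaw] about the fixed x, y, z axes, in that order (R = Rz(yaw) Ry(pitch) Rx(roll)).
In Python, from plant import manip, state, grab_frame gives the robot as it stands. The module is installed in compiled form; this text tells all that it offers. Calls block until the motion is done:
- manip.move_to(position, orientation): joint-space move of the TCP to a pose.
- manip.move_l(position, attitude=None, vel=0.15, guard=None): straight line of the TCP; attitude=None keeps the orientation; vel is the mean speed in m/s. With guard (N) it stops when the force on the tool has changed by that much, and returns True; else False.
- manip.movej(angles): joint-space move.
- manip.command_gripper(opening): opening from 0.0 (shut) to 1.0 (fully open); the grip force is fixed at half the most; returns when the fingers have stopped.
- manip.sleep(seconds).
- manip.inverse_kinematics(position, orientation): joint angles nearest the present ones, or None.
- state(): the state.
- grab_frame(name): name is "side" or "top" or "wrist"; returns a dict with "pixels" (384x512x3 uint8, red, green, blue), "fx", "fy", "cx", "cy" (pixels), "R" (3x3) and "t" (3): a world point X has camera coordinates R X + t. Camera axes: x right, y down, z forward; pixel columns grow to the right and rows downward; lengths in m; the calibration is good to about 2 mm. The wrist camera is an equidistant fisheye: a pixel r from the principal point sees the ray r / f radians off the axis. A picture is of the moment at which its call begins. There is no depth.
A pose or a line that the arm cannot do raises manip.PlanningError and nothing moves.
- manip.finish_job(): hands the job in; it is judged then, once.
The state is a dict: "t": time; "qpos": joint angles; "joint_velocities": joint speeds; "joint_efforts": joint torques, N m; "eef_pos": TCP position; "eef_rot": TCP orientation; "force": force on the tool from outside, world axes, zero at the start; "moment": the same for the moment, N m; "finger_gap": opening from 0.0 (shut) to 1.0 (fully open); "grasp_force": force on a finger pad.
Only numpy, scipy, OpenCV 4.12 (cv2) and the standard library are available. Lean on these libraries where they do the work, as an engineer would, in place of code of your own. Each camera call takes 0.05 s, during which the arm holds its last target. There are 200 camera calls.

TASK

Two half-built red hand pumps each need their keyed metal cap. Take the black transport cover off the one pump and lay it flat, knob up, in the middle of the grey tray. Fit the cap with one straight flat into the pump whose pocket has a flat, and the cap with the notch into the pump whose pocket has a lug, each turned to match and fully home, flush with the red block, hex grip up. Leave the plain round cap and all the other parts and tools where they are.

Things in the scene. Friction and masses are not known exactly. Their poses are not given: they have to be found in the camera images.
- pump_flat: Red pump, fixed. Front block 120 x 120 mm, top 60 mm above the bench, in its top a pocket of 94 mm diameter, floor 46 mm above the bench, made D-shaped by a straight side 33 mm from its axis towards +x. Origin: on the pocket's axis at bench level; z up, x to the flat side, +y to the pump's column. The black cover lies over this pocket at the start.
- pump_notch: Red pump, fixed, the same block, pocket diameter, depth and axes as pump_flat, but its pocket is round with a lug on its +x side, 18 mm wide, reaching in from the wall to 25 mm from the axis, as high as the pocket is deep. Origin: on the pocket's axis at bench level; x to the lug, +y to the column. Uncovered.
- cap_flat: Loose aluminium cap, 0.22 to 0.42 kg: disc of 90 mm diameter, 14 mm thick, with one straight flat 31 mm from its axis, lower edge chamfered 2 mm; on top a hexagonal grip 34 mm across flats, 40 mm high. Origin: centre of the underside on the round's axis; z up through the hex, x to the flat. Hex faces look along x and every 60 degrees from it. Lies hex up, any yaw.
- cap_notch: Loose bare aluminium cap, the same disc (90 mm diameter, 14 mm thick) and hex grip as cap_flat, same mass range, but fully round with one notch 22 mm wide, cut in to 22 mm from its axis. Origin: centre of its underside; z up, x points to the notch; the hexagon's faces look along x and every 60 degrees from it.
- cap_round: Plain round aluminium cap, same disc and hex grip, without flat or notch; it fits neither pump and stays where it is. Origin: centre of its underside, z up.
- cover: Loose black plastic transport cover, 0.12 kg, 53 mm high: a flange of 104 mm diameter (5 mm thick, underside 10 mm above the origin), a spigot of 60 mm diameter below it and a round knob of 32 mm diameter, 38 mm high, on top. Origin: centre of the spigot's underside, z up. It lies with its flange on the block's top over pump_flat's pocket.
- tray: Open grey plastic tray, fixed to the bench, 140 x 140 mm outside, 22 mm high, walls and floor 4 to 5 mm thick. Origin: centre of its underside, z up, x and y along its sides.
- gauge: Bystander: round pressure gauge lying on its back between the pumps, 60 mm diameter, 26 mm high, brass stem. Origin under its middle.
- pin: Bystander: steel clevis pin standing upright in the row of caps, 16 mm diameter (22 mm at its foot), 60 mm high. Origin at its foot.
- fitting: Bystander: brass fitting standing upright in the row of caps, 24 mm diameter, 42 mm high. Origin at its foot.
- wrench: Bystander: steel wrench, 180 mm long, lying at the robot's left.
- screwdriver: Bystander: screwdriver, 200 mm long, lying at the robot's right.
- can: Bystander: steel can, 66 mm diameter, 110 mm high, beside the right-hand pump. Origin under its middle.
- pump_flat_column (a point): Centre of the top of pump_flat's round red column, 180 mm above the bench, 125 mm from the pump's origin along its +y. Column radius 36 mm (42 mm from 85 to 115 mm high); the red base below it, 120 mm wide and 50 mm high, ends 170 mm from the pump's origin.
- pump_notch_column (a point): Centre of the top of pump_notch's round red column, 180 mm above the bench, 125 mm from the pump's origin along its +y. Column radius 36 mm (42 mm from 85 to 115 mm high); the red base below it, 120 mm wide and 50 mm high, ends 170 mm from the pump's origin.
Mind the look-alikes: they are no part of the job. There is more than one size of the cover; the job needs the largest. What is shaped like the cap_notch but orange is not meant.

How it is judged (in metres and radians):
At the end, for the whole second after the job is handed in: Each keyed cap in its own pump: within 5 mm of the pocket's axis, at most 3 mm off its floor, key within 0.12 rad, upright within 0.06 rad. Cover within 30 mm of the tray's middle, underside under 12 mm above the bench, upright within 0.1 rad. All three at rest (horizontal distance between cap_flat and pump_flat below 0.005 m and z of cap_flat in the frame of pump_flat below 0.049 m and angle between the x axis of cap_flat and the x axis of pump_flat, either way round below 0.12 rad and angle between each of cap_flat, cap_notch's own z axis and vertical below 0.06 rad and horizontal distance between cap_notch and pump_notch below 0.005 m and z of cap_notch in the frame of pump_notch below 0.049 m and angle between the x axis of cap_notch and the x axis of pump_notch, either way round below 0.12 rad and horizontal distance between cover and tray below 0.03 m and height (world z) of cover below 0.012 m and angle between cover's own z axis and vertical below 0.1 rad and linear speed of each of cap_flat, cap_notch, cover below 0.02 m/s); the robot touches nothing.
It fails at once if the plain round cap or another part or tool on the bench is displaced by more than 30 mm (distance of any of cap_round, gauge, pin, fitting, wrench, screwdriver, can from where it was at the start of the episode above 0.03 m).
It also fails if it takes over 72 s, if anything falls off the work surface, if the arm or the gripper's body presses on something with over 40 N, if the wrist force passes 120 N, or if a joint passes its speed limit or range.

## Working session

There is one attempt and no reset: what is moved stays moved. The work goes in short steps, each a Python script; the robot and the scene stay as the last script left them, time stands still between calls to the robot, and variables do not carry over. Pictures are saved under pics/ and viewed, at most 10 in all, crops included, and the job is handed in when it is done.

```bash
mkdir -p pics; ls; cat > h.py <<'E'
import numpy as np, cv2, pickle
from plant import manip, state, grab_frame
def grab(name, save):
    f=grab_frame(name); pickle.dump(f,open(f'pics/{save}.pkl','wb')); cv2.imwrite(f'pics/{save}.png',f['pixels'][:,:,::-1]); return f
E
python3 - <<'E'
from h import *
t=grab('top','top0'); s=grab('side','side0'); w=grab('wrist','wrist0')
for f in (t,s,w): print(f['fx'],f['fy'],f['cx'],f['cy'],np.round(-np.array(f['R']).T@np.array(f['t']),3),np.round(f['R'],3).tolist())
im=np.hstack([t['pixels'],s['pixels']])[:,:,::-1]
cv2.imwrite('pics/a.png',cv2.resize(t['pixels'][:,:,::-1],(800,600),interpolation=cv2.INTER_CUBIC))
st=state();print(st['t'],st['eef_pos'],st['eef_rot'],st['finger_gap'])
E
```

```text
pics
435.05162744488877 435.05162744488877 257.92392015260384 189.63390577861153 [ 0.421 -0.011  1.586] [[-0.03, -1.0, -0.008], [-0.997, 0.031, -0.071], [0.071, 0.006, -0.997]]
451.78433617355427 451.78433617355427 253.311846181209 195.5509012953489 [0.205 1.096 0.779] [[-0.963, -0.27, -0.024], [-0.111, 0.474, -0.873], [0.247, -0.838, -0.487]]
297.3186396354542 297.3186396354542 256.54942679919714 192.23376937079917 [ 0.33  -0.535  0.373] [[0.42, -0.908, -0.001], [-0.867, -0.401, 0.296], [-0.27, -0.123, -0.955]]
0.15 [ 0.26198652 -0.56714979  0.23073661] [-1.79941770e+02  4.66704100e-03  2.47958376e+01] 1.0003800835167074
```

View pics/a.png

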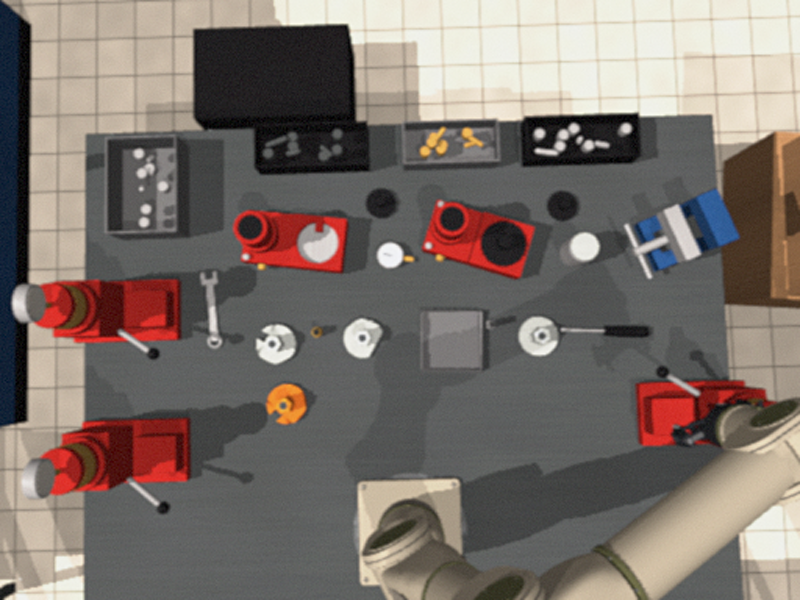

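View pics/side0.png

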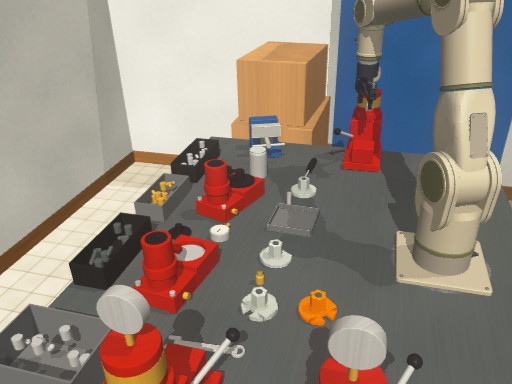

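Top view (800x600 px): pump_notch pocket (320,242) with its lug up at (319,226). pump_flat (503,243) is under the big black cover. Smaller covers are at (381,203) and (562,205). The white caps are notch (275,343), flat (362,338) and round (540,335), with an orange look-alike at (286,404). The tray is at (453,338), and the gauge, can, pin, fitting and wrench are also visible. Next I'll get rough positions and wrist views.

```bash
cat >> h.py <<'E'
def ray(f,uv):
    R=np.array(f['R']);t=np.array(f['t']);c=-R.T@t
    x=(uv[0]-f['cx']);y=(uv[1]-f['cy'])
    if f.get('wrist') or f['fx']<350:
        r=np.hypot(x,y);th=r/f['fx'];d=np.array([x/r*np.sin(th),y/r*np.sin(th),np.cos(th)]) if r>0 else np.array([0,0,1.])
    else: d=np.array([x/f['fx'],y/f['fy'],1.])
    return c,R.T@d/np.linalg.norm(d)
def onplane(f,uv,z):
    c,d=ray(f,uv); return c+d*(z-c[2])/d[2]
def proj(f,X):
    p=np.array(f['R'])@np.asarray(X,float)+np.array(f['t'])
    if f['fx']<350:
        r=np.hypot(p[0],p[1]);th=np.arctan2(r,p[2]);k=f['fx']*th/r
        return np.array([f['cx']+k*p[0],f['cy']+k*p[1]])
    return np.array([f['cx']+f['fx']*p[0]/p[2],f['cy']+f['fy']*p[1]/p[2]])
def tri(obs):
    A=np.zeros((3,3));b=np.zeros(3);L=[]
    for f,uv in obs:
        c,d=ray(f,uv);P=np.eye(3)-np.outer(d,d);A+=P;b+=P@c;L.append((c,d))
    X=np.linalg.solve(A,b);return X,[np.linalg.norm((np.eye(3)-np.outer(d,d))@(X-c)) for c,d in L]
E
python3 - <<'E'
from h import *
t=pickle.load(open('pics/top0.pkl','rb'))
for n,p,z in [('pnotch',(319,242),.05),('pncol',(256,229),.18),('cover',(503,243),.06),('pfcol',(452,218),.18),('cnotch',(275,345),.014),('cflat',(362,340),.014),('cround',(540,338),.014),('tray',(453,338),.01),('can',(584,246),.11),('gauge',(391,254),.026),('pin',(490,323),.03),('fit',(316,331),.042)]:
    print(n,np.round(onplane(t,np.array(p)*.64,z),3))
w=pickle.load(open('pics/wrist0.pkl','rb'));st=state()
from scipy.spatial.transform import Rotation as Ro
T=Ro.from_euler('xyz',st['eef_rot'],degrees=True).as_matrix()
c=-np.array(w['R']).T@w['t'];print('cam in tool',T.T@(c-st['eef_pos']),'axis',T.T@np.array(w['R'])[2])
for yaw in (0,90,180,-90):
  for p in ([.6,0.1,.3],[.35,.3,.3],[.6,-.25,.3]): print(yaw,p,np.round(manip.inverse_kinematics(p,[180,0,yaw]),0) if manip.inverse_kinematics(p,[180,0,yaw]) is not None else None)
E
```

```text
pnotch [0.66  0.186 0.05 ]
pncol [0.671 0.301 0.18 ]
cover [ 0.643 -0.231  0.06 ]
pfcol [ 0.682 -0.11   0.18 ]
cnotch [0.429 0.298 0.014]
cflat [0.435 0.096 0.014]
cround [ 0.427 -0.314  0.014]
tray [ 0.433 -0.114  0.01 ]
can [ 0.624 -0.4    0.11 ]
gauge [0.631 0.023 0.026]
pin [ 0.464 -0.198  0.03 ]
fit [0.458 0.199 0.042]
cam in tool [ 0.07502816 -0.00065851 -0.14216978] axis [-2.96391565e-01 -3.93464952e-05  9.55066510e-01]
0 [0.6, 0.1, 0.3] [  22.   22.  -48.   78.   16.   87. -115.]
0 [0.35, 0.3, 0.3] [  21.   -2.  -64.   98.   -2.   82. -133.]
0 [0.6, -0.25, 0.3] [ 30.  22. -16.  72.   6.  87. -75.]
90 [0.6, 0.1, 0.3] [ 23.  22. -49.  78.  16.  87. -25.]
90 [0.35, 0.3, 0.3] [ 60. -27. -81.  98. -27.  87. -18.]
90 [0.6, -0.25, 0.3] [ 37.  23. -27.  72.  10.  87.  12.]
180 [0.6, 0.1, 0.3] [ 25.  23. -53.  78.  18.  88.  64.]
180 [0.35, 0.3, 0.3] [ 56. -20. -83.  98. -20.  85.  65.]
180 [0.6, -0.25, 0.3] [ 43.  25. -35.  72.  14.  88. 100.]
-90 [0.6, 0.1, 0.3] [ 35.  31. -71.  78.  29.  91. 147.]
-90 [0.35, 0.3, 0.3] [-66.  -5.  19. 102.   2.  83. 132.]
-90 [0.6, -0.25, 0.3] [ -23.   33.   66.   76.  -30.   90. -141.]
```

```bash
python3 - <<'E'
from h import *
for n,p in [('v1',[.643,-.30,.26]),('v2',[.45,-.24,.22]),('v3',[.435,.02,.20]),('v4',[.43,.20,.20]),('v5',[.65,.09,.25])]:
    try:
        manip.move_to(p,[180,0,90]); grab('wrist',n); s=state(); print(n,round(s['t'],2),np.round(s['qpos']),np.round(s['eef_pos'],4))
    except manip.PlanningError as e: print(n,e)
ims=[cv2.imread(f'pics/v{i}.png') for i in (1,2,3,4)]
m=np.vstack([np.hstack(ims[:2]),np.hstack(ims[2:])]);cv2.imwrite('pics/m1.png',cv2.resize(m,(800,600),interpolation=cv2.INTER_AREA))
E
```

```text
v1 1.9 [ 36.  31. -24.  65.  12.  86.  14.] [ 0.642 -0.302  0.26 ]
v2 2.78 [ 49.   7. -28. 100.   3.  74.  20.] [ 0.4512 -0.2406  0.2207]
v3 3.85 [ 36.  -2. -43. 111.  -2.  70.  -6.] [0.4356 0.0185 0.2001]
v4 4.65 [ 25.   6. -57. 106.   5.  71. -34.] [0.4307 0.1983 0.1998]
v5 5.68 [ 22.  30. -51.  75.  23.  85. -26.] [0.6489 0.0916 0.2505]
```

View pics/m1.png

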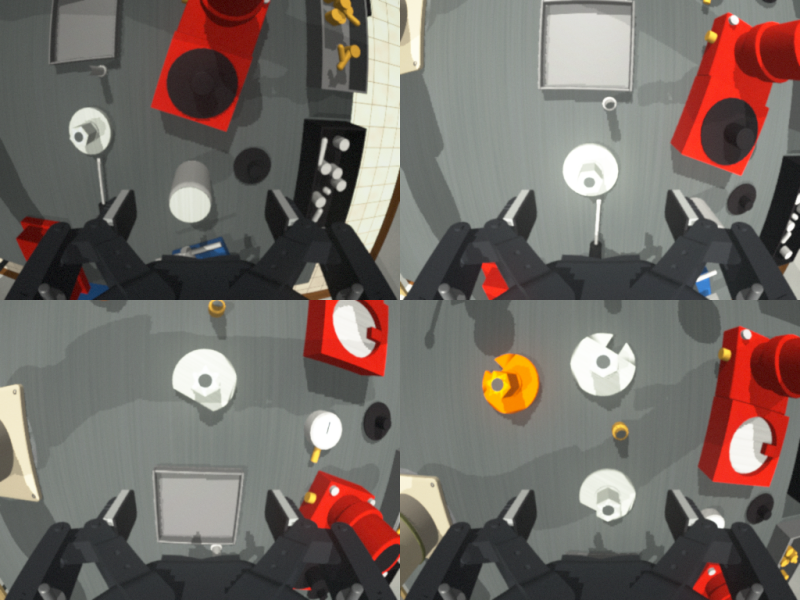

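v1–v4 montage (800x600): 
- v1: pump_flat block with the big cover at (203,85), and the round cap at (90,130).
- v2: tray at (587,45), pin at (610,103).
- v3: cap_flat at (205,378), with its flat facing lower left.
- v4: cap_notch (bare) at (603,365), with its notch facing upper right. The orange look-alike (510,383) is rejected by colour. pump_notch is at (750,440) and its lug faces right.

Next I'll measure with masks and confirm in enlarged crops.

```bash
cat >> h.py <<'E'
from scipy.optimize import least_squares
def load(n): return pickle.load(open(f'pics/{n}.pkl','rb'))
def hsv(f): return cv2.cvtColor(f['pixels'],cv2.COLOR_RGB2HSV)
def blob(mask,uv,k=3):
    mask=cv2.morphologyEx(mask.astype(np.uint8),cv2.MORPH_OPEN,np.ones((k,k),np.uint8))
    cs,_=cv2.findContours(mask,cv2.RETR_EXTERNAL,cv2.CHAIN_APPROX_NONE)
    cs=[c for c in cs if len(c)>20]
    return min(cs,key=lambda c:-cv2.pointPolygonTest(c,tuple(map(float,uv)),True))[:,0,:].astype(float)
def plane(f,c,z): return np.array([onplane(f,p,z)[:2] for p in c])
def circ(P,r=None,it=6):
    c=(P.max(0)+P.min(0))/2; r0=r or .045
    x0=[*c,r0]
    g=lambda x: np.hypot(P[:,0]-x[0],P[:,1]-x[1])-(r if r else x[2])
    s=least_squares(g,x0,loss='cauchy',f_scale=.0006)
    return s.x if not r else np.array([s.x[0],s.x[1],r]), g(s.x)
E
python3 - <<'E'
from h import *
crops=[]
for n,nm,X in [('v3','flat',[.435,.096,.03]),('v4','notch',[.429,.298,.03]),('v4','flat4',[.435,.096,.03])]:
    f=load(n);h=hsv(f);uv=proj(f,X)
    m=(h[...,1]<40)&(h[...,2]>135)
    c=blob(m,uv);P=plane(f,c,.014)
    o,res=circ(P);o2,res2=circ(P,.045)
    print(n,nm,uv.round(),np.round(o,4),np.round(o2,4),'inl',np.mean(abs(res)<.0012))
    d=P-o2[:2];ang=np.degrees(np.arctan2(d[:,1],d[:,0]));
    # radius profile
    b=np.round(ang/10).astype(int)
    print({int(k*10):int(1e4*np.median(np.hypot(*d[b==k].T)))/10 for k in np.unique(b)})
    im=cv2.resize(f['pixels'][:,:,::-1],None,fx=4,fy=4,interpolation=cv2.INTER_CUBIC)
    cv2.polylines(im,[np.int32(c*4+1.5)],True,(0,0,255),1)
    u=np.int32(uv*4);im=cv2.copyMakeBorder(im,250,250,250,250,cv2.BORDER_CONSTANT)
    crops.append(im[u[1]+50:u[1]+350+100,u[0]+50:u[0]+450])
f=load('v5');uv=proj(f,[.66,.186,.06]);u=np.int32(uv*3);im=cv2.copyMakeBorder(cv2.resize(f['pixels'][:,:,::-1],None,fx=3,fy=3,interpolation=cv2.INTER_CUBIC),200,200,200,200,cv2.BORDER_CONSTANT)
crops.append(im[u[1]:u[1]+400,u[0]:u[0]+400]);print(uv)
crops=[cv2.resize(c,(400,400))[50:350] if 0 else cv2.resize(c,(300,300)) for c in crops]
cv2.imwrite('pics/c1.png',np.vstack([np.hstack(crops[:2]),np.hstack(crops[2:])]))
E
```

```text
v3 flat [257. 102.] [0.4399 0.0953 0.0457] [0.4401 0.096  0.045 ] inl 0.7807017543859649
{-180: 45.3, -170: 45.7, -160: 42.7, -150: 37.5, -140: 34.8, -130: 33.2, -120: 32.6, -110: 32.7, -100: 35.0, -90: 38.1, -80: 43.3, -70: 46.6, -60: 46.6, -50: 46.9, -40: 45.6, -30: 45.8, -20: 45.0, -10: 45.5, 0: 45.7, 10: 45.8, 20: 45.2, 30: 44.7, 40: 44.9, 50: 44.8, 60: 44.8, 70: 44.8, 80: 44.9, 90: 45.2, 100: 45.0, 110: 44.9, 120: 44.9, 130: 45.2, 140: 45.2, 150: 45.4, 160: 45.8, 170: 45.6, 180: 46.3}
v4 notch [256.  81.] [0.4321 0.2986 0.0459] [0.4317 0.2986 0.045 ] inl 0.7068965517241379
{-180: 46.7, -170: 45.4, -160: 46.4, -150: 43.6, -140: 44.0, -130: 45.2, -120: 45.5, -110: 45.7, -100: 45.5, -90: 45.0, -80: 45.7, -70: 45.9, -60: 46.1, -50: 46.6, -40: 46.7, -30: 46.7, -20: 46.6, -10: 46.7, 0: 45.3, 10: 46.5, 20: 46.4, 30: 45.8, 40: 38.7, 50: 23.8, 60: 23.4, 70: 37.7, 80: 44.9, 90: 45.4, 100: 45.8, 110: 45.2, 120: 45.6, 130: 45.4, 140: 46.4, 150: 47.6, 160: 46.3, 170: 45.2, 180: 47.7}
v4 flat4 [261. 258.] [0.4404 0.0977 0.046 ] [0.4401 0.0989 0.045 ] inl 0.5445544554455446
{-180: 45.1, -170: 46.0, -160: 45.3, -150: 40.4, -140: 37.3, -130: 35.8, -120: 38.9, -110: 46.7, -100: 47.9, -90: 51.4, -80: 49.2, -70: 48.9, -60: 48.8, -50: 48.7, -40: 47.2, -30: 47.1, -20: 45.3, -10: 45.8, 0: 45.0, 10: 44.7, 20: 43.6, 30: 43.4, 40: 43.8, 50: 44.1, 60: 44.7, 70: 45.2, 80: 45.5, 90: 45.9, 100: 46.0, 110: 45.6, 120: 45.5, 130: 45.3, 140: 44.8, 150: 44.5, 160: 44.5, 170: 44.9, 180: 45.0}
[267.590669    86.14097015]
```

View pics/c1.png

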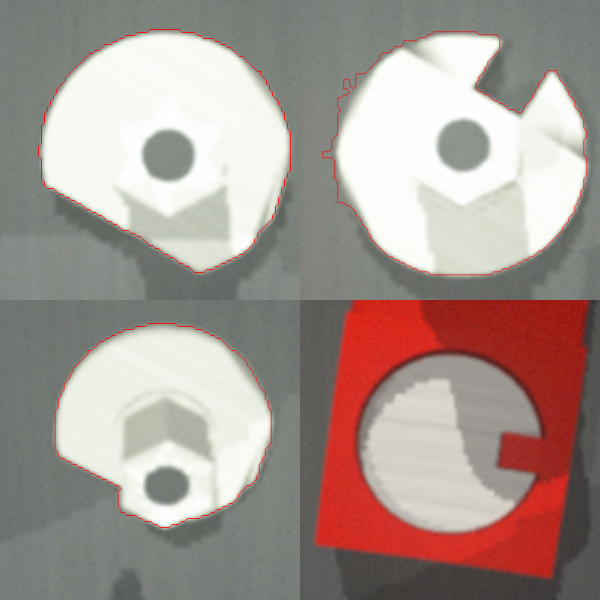

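The crops confirm the caps: one with a single straight flat, direction about -118°, and a bare one with a notch, about 55°. pump_notch's round pocket has a lug. Next: heights, the cover, the tray and pump_notch.

```bash
cat >> h.py <<'E'
def hole(f,uv,rad=14):
    u=np.int32(uv);x0,y0=u-rad;sub=hsv(f)[y0:y0+2*rad,x0:x0+2*rad]
    m=((sub[...,2]<150)&(sub[...,1]<60)).astype(np.uint8)
    n,l,s,c=cv2.connectedComponentsWithStats(m,connectivity=4)
    g=[(np.hypot(*(c[i]-rad)),i) for i in range(1,n) if 8<s[i,4]<250 and s[i,0]>0 and s[i,1]>0 and s[i,0]+s[i,2]<2*rad and s[i,1]+s[i,3]<2*rad]
    if not g: return None
    return c[min(g)[1]]+[x0,y0]
def red(f):
    h=hsv(f); return ((h[...,0]<8)|(h[...,0]>172))&(h[...,1]>130)&(h[...,2]>60)
def inner(f,uv):
    "sub-pixel-ish contour of the non-red pocket region around uv"
    return blob(~red(f),uv,3)
E
python3 - <<'E'
from h import *
for nm,X,vs in [('flat',[.44,.096,.054],('v3','v4')),('notch',[.4317,.2986,.054],('v4','v5'))]:
    obs=[]
    for v in vs:
        f=load(v);c=hole(f,proj(f,X))
        if c is not None: obs.append((f,c));print(nm,v,c,onplane(f,c,.054).round(4))
    if len(obs)>1: print('tri',tri(obs))
f1,f2=load('v1'),load('v2')
for f in (f1,f2):
    uv=proj(f,[.643,-.231,.065]);h=hsv(f);c=blob((h[...,2]<75)&(h[...,1]<120),uv)
    P=plane(f,c,.065);print('cover',circ(P)[0].round(4),circ(P,.052)[0].round(4),len(c), 'hull',cv2.minEnclosingCircle(np.float32(P)))
f=f2; g=hsv(f); uv=proj(f,[.433,-.114,.01])
for fn in ('v2','v3'):
    f=load(fn);img=cv2.cvtColor(f['pixels'],cv2.COLOR_RGB2GRAY)
    uv=proj(f,[.433,-.114,.005]);u,v=np.int32(uv)
    print(fn,uv,img[v,max(u-70,0):u+70:4],img[max(v-60,0):v+70:4,u])
for v in ('v4','v5'):
    f=load(v);uv=proj(f,[.66,.19,.06]);c=inner(f,uv)
    for z in (.055,.06,.065):
        P=plane(f,c,z);o,r=circ(P);print('pump',v,z,o.round(4),circ(P,.047)[0].round(4),len(c))
    P=plane(f,c,.06);o=circ(P,.047)[0];d=P-o[:2];r=np.hypot(*d.T);k=(r<.04);print('lug dir',np.degrees(np.arctan2(*d[k].mean(0)[::-1])),r.min(),k.sum())
E
```

```text
bash:   568 Segmentation fault         python3 - <<'E'
from h import *
for nm,X,vs in [('flat',[.44,.096,.054],('v3','v4')),('notch',[.4317,.2986,.054],('v4','v5'))]:
    obs=[]
    for v in vs:
        f=load(v);c=hole(f,proj(f,X))
        if c is not None: obs.append((f,c));print(nm,v,c,onplane(f,c,.054).round(4))
    if len(obs)>1: print('tri',tri(obs))
f1,f2=load('v1'),load('v2')
for f in (f1,f2):
    uv=proj(f,[.643,-.231,.065]);h=hsv(f);c=blob((h[...,2]<75)&(h[...,1]<120),uv)
    P=plane(f,c,.065);print('cover',circ(P)[0].round(4),circ(P,.052)[0].round(4),len(c), 'hull',cv2.minEnclosingCircle(np.float32(P)))
f=f2; g=hsv(f); uv=proj(f,[.433,-.114,.01])
for fn in ('v2','v3'):
    f=load(fn);img=cv2.cvtColor(f['pixels'],cv2.COLOR_RGB2GRAY)
    uv=proj(f,[.433,-.114,.005]);u,v=np.int32(uv)
    print(fn,uv,img[v,max(u-70,0):u+70:4],img[max(v-60,0):v+70:4,u])
for v in ('v4','v5'):
    f=load(v);uv=proj(f,[.66,.19,.06]);c=inner(f,uv)
    for z in (.055,.06,.065):
        P=plane(f,c,z);o,r=circ(P);print('pump',v,z,o.round(4),circ(P,.047)[0].round(4),len(c))
    P=plane(f,c,.06);o=circ(P,.047)[0];d=P-o[:2];r=np.hypot(*d.T);k=(r<.04);print('lug dir',np.degrees(np.arctan2(*d[k].mean(0)[::-1])),r.min(),k.sum())
E
```

```bash
sed -i 's/    u=np.int32(uv);x0,y0=u-rad;/    u=np.int32(uv);x0,y0=u-rad\n    if min(x0,y0)<0 or x0+2*rad>512 or y0+2*rad>384: return None\n    /' h.py
cat > m.py <<'E'
from h import *
for nm,X,vs in [('flat',[.44,.096,.054],('v3','v4')),('notch',[.4317,.2986,.054],('v4','v5'))]:
    obs=[]
    for v in vs:
        f=load(v);c=hole(f,proj(f,X))
        if c is not None: obs.append((f,c));print(nm,v,c,onplane(f,c,.054).round(4))
    if len(obs)>1: print('tri',tri(obs))
for f in (load('v1'),load('v2')):
    uv=proj(f,[.643,-.231,.065]);h=hsv(f);c=blob((h[...,2]<75)&(h[...,1]<120),uv)
    P=plane(f,c,.065);print('cover',circ(P)[0].round(4),circ(P,.052)[0].round(4),len(c))
for fn in ('v2','v3'):
    f=load(fn);img=cv2.cvtColor(f['pixels'],cv2.COLOR_RGB2GRAY)
    uv=proj(f,[.433,-.114,.005]);u,v=np.int32(uv)
    print(fn,uv,img[v,max(u-80,0):u+80:4],img[max(v-80,0):v+80:4,u])
for v in ('v4','v5'):
    f=load(v);uv=proj(f,[.66,.19,.06]);c=inner(f,uv)
    for z in (.055,.06,.065):
        P=plane(f,c,z);print('pump',v,z,circ(P)[0].round(4),circ(P,.047)[0].round(4),len(c))
    P=plane(f,c,.06);o=circ(P,.047)[0];d=P-o[:2];r=np.hypot(*d.T);k=(r<.04);print('lug dir',np.degrees(np.arctan2(*d[k].mean(0)[::-1])),r.min(),k.sum())
E
python3 -u m.py
```

```text
flat v3 [262.11229947 102.88770053] [0.4402 0.0947 0.054 ]
flat v4 [266.05645161 268.9516129 ] [0.4403 0.0947 0.054 ]
tri (array([0.44022956, 0.09465339, 0.05396848]), [np.float64(5.8075407584496226e-05), np.float64(5.807540758444674e-05)])
notch v4 [259.88709677  78.99193548] [0.4329 0.2979 0.054 ]
cover [ 0.6432 -0.2305  0.0497] [ 0.6412 -0.229   0.052 ] 259
cover [ 0.6416 -0.2293  0.0496] [ 0.6435 -0.2271  0.052 ] 220
v2 [242.04222306  60.87476437] [150 153 148 147 199  94 159 208 215 215 217 219 219 219 219 218 219 216
 218 218 218 218 219 217 217 217 217 215 216 216 214 214 210 153 191 135
 148 148 151 148] [122  93 139 159 179 221 222 220 221 221 219 220 218 219 220 218 217 215
 217 217 216 217 215 214 213 214 213 206 210 116 121 117 117 155 158]
v3 [255.33036005 267.575377  ] [117 134 134 135 131 136 157 108 155 176 178 174 178 176 178 174 177 179
 177 174 176 177 176 177 176 177 177 176 177 172 176 175 101 146 129 130
 135 131 131 132] [133 134 129 134 132 133 120 130 134 136 137 177 178 180 178 179 178 178
 178 177 176 176 177 177 174 175 177 172 154  96  81 117 100 101  99  98
  75  48  52  54]
pump v4 0.055 [0.6574 0.1921 0.0424] [0.6624 0.19   0.047 ] 195
pump v4 0.06 [0.6535 0.1936 0.0417] [0.6593 0.1911 0.047 ] 195
pump v4 0.065 [0.6495 0.195  0.041 ] [0.6561 0.1922 0.047 ] 195
lug dir -13.322732523780488 0.013013235239826585 76
pump v5 0.055 [0.6594 0.1907 0.0457] [0.6605 0.1899 0.047 ] 258
pump v5 0.06 [0.6593 0.1904 0.045 ] [0.657  0.1908 0.047 ] 258
pump v5 0.065 [0.6591 0.19   0.0443] [0.656  0.1907 0.047 ] 258
lug dir -7.406930504618557 0.02654015486310471 34
```

```bash
python3 -u - <<'E'
from h import *
f=load('v2');g=cv2.cvtColor(f['pixels'],cv2.COLOR_RGB2GRAY)
c=blob(g>200,proj(f,[.433,-.114,.005]));P=plane(f,c,.005)
r=cv2.minAreaRect(np.float32(P*1000));print('tray',r)
tx,ty=np.array(r[0])/1000
if abs(tx-.435)>.012 or abs(ty+.114)>.012: raise SystemExit('tray off')
A=[180,0,90];cx,cy=.642,-.230
manip.move_to([cx,cy,.25],A); manip.move_l([cx,cy,.070],vel=.2)
manip.command_gripper(0.);s=state();print(s['finger_gap'],s['grasp_force'],s['t'])
manip.move_l([cx,cy,.25],vel=.2);s=state();print('lift',s['finger_gap'],s['grasp_force'])
grab('wrist','lift')
manip.move_to([tx,ty,.15],A)
print(manip.move_l([tx,ty,.024],vel=.12,guard=8),state()['eef_pos'])
manip.command_gripper(1.0)
manip.move_l([tx,ty,.20],vel=.25)
# look at pump_flat: camera straight above, camera sits .075 ahead along tool x (+y at yaw 90)
manip.move_to([.642,-.305,.22],A);manip.sleep(.3);grab('wrist','pf1')
manip.move_l([.642,-.335,.22],vel=.15);manip.sleep(.2);grab('wrist','pf2');print(state()['t'])
ims=[cv2.imread(f'pics/{n}.png') for n in ('pf1','pf2')]
cv2.imwrite('pics/c2.png',cv2.resize(np.hstack(ims),(800,300)))
E
```

```text
tray ((431.22161865234375, -114.71318054199219), (112.8885726928711, 123.53280639648438), 87.94093322753906)
0.35349409953329053 59.342620968818665 8.4917
lift 0.3588012686379841 59.34618294239044
True [ 0.43036027 -0.1140335   0.02459399]
15.1
```

View pics/c2.png

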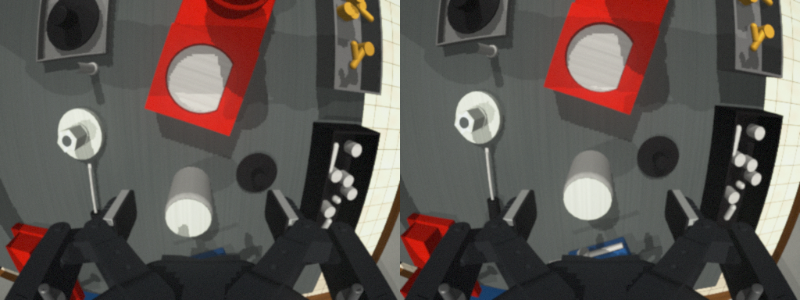

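Cover sits flat in the tray (montage at (72,22)). pump_flat's pocket is at (200,78), with its flat to the right.

```bash
cat >> h.py <<'E'
def pocket(f,X,kind,z=.06):
    c=inner(f,proj(f,X));P=plane(f,c,z);o,r=circ(P)
    for _ in range(3):
        d=P-o[:2];rr=np.hypot(*d.T);
        if kind=='flat':
            a=np.arctan2(*d[rr<o[2]-.004].mean(0)[::-1])
        else:
            a=np.arctan2(*d[rr<o[2]-.008].mean(0)[::-1])
        da=np.angle(np.exp(1j*(np.arctan2(d[:,1],d[:,0])-a)))
        k=abs(da)>np.radians(50 if kind=='flat' else 22)
        o,_r=circ(P[k])
    if kind=='flat':
        d=P-o[:2];L=P[abs(da)<np.radians(36)]
        vx,vy,x0,y0=cv2.fitLine(np.float32(L),cv2.DIST_HUBER,0,1e-4,1e-4).ravel()
        n=np.array([vy,-vx]);n*=np.sign(n@(np.array([x0,y0])-o[:2]));D=n@(np.array([x0,y0])-o[:2]);a=np.arctan2(n[1],n[0])
    else: D=rr.min()
    return o,np.degrees(a),D,_r
def block(f,X,z=.06):
    "yaw of red block from hull's edges at the end opposite the column"
    c=blob(red(f),proj(f,X),5);h=cv2.convexHull(np.float32(plane(f,c,z)*1000))[:,0]
    e=[]
    for p,q in zip(h,np.roll(h,-1,0)):
        if np.hypot(*(q-p))>25: e.append((float(np.hypot(*(q-p)).round(1)),float(np.degrees(np.arctan2(*(q-p)[::-1])).round(1))))
    return e
E
python3 -u - <<'E'
from h import *
for n in ('pf1','pf2'):
    f=load(n);print(n,'cam',(-np.array(f['R']).T@f['t']).round(3))
    for z in (.05,.06,.07):
        o,a,D,r=pocket(f,[.642,-.23,.06],'flat',z);print(z,o.round(4),round(a,2),round(D,4),'rms',np.std(r[abs(r)<.002]).round(5))
    print(block(f,[.66,-.17,.06]))
f=load('v5');print('v5 cam',(-np.array(f['R']).T@f['t']).round(3))
o,a,D,r=pocket(f,[.66,.19,.06],'notch');print(o.round(4),a,D,np.std(r[abs(r)<.002]));print(block(f,[.66,.25,.06]))
E
```

```text
pf1 cam [ 0.641 -0.229  0.363]
0.05 [ 0.6417 -0.2266  0.0463] -18.74 0.0332 rms 0.00031
0.06 [ 0.6417 -0.2267  0.0448] -18.74 0.0321 rms 0.0003
0.07 [ 0.6417 -0.2268  0.0433] -18.72 0.0311 rms 0.00029
[(39.099998474121094, -112.30000305175781), (84.5, -108.5999984741211), (57.20000076293945, -18.399999618530273), (91.0999984741211, 71.80000305175781), (79.9000015258789, 73.5), (122.69999694824219, -176.8000030517578)]
pf2 cam [ 0.641 -0.258  0.362]
0.05 [ 0.6418 -0.2269  0.0463] -18.53 0.033 rms 0.00032
0.06 [ 0.6418 -0.2279  0.0448] -18.53 0.0319 rms 0.00031
0.07 [ 0.6418 -0.2289  0.0433] -18.68 0.0309 rms 0.0003
[(43.29999923706055, -108.5999984741211), (39.20000076293945, -108.5), (65.5, -18.600000381469727), (67.4000015258789, 71.5999984741211), (53.099998474121094, 73.69999694824219), (122.69999694824219, -177.5)]
v5 cam [0.648 0.167 0.393]
[0.6593 0.1904 0.045 ] -6.697730117331777 0.024266858324474453 0.00030041226265472
[(35.0, -102.19999694824219), (30.700000762939453, -97.9000015258789), (78.69999694824219, -97.9000015258789), (32.79999923706055, -8.100000381469727), (52.599998474121094, -8.0), (34.70000076293945, 82.19999694824219), (71.30000305175781, 82.30000305175781), (49.29999923706055, 85.0999984741211), (116.0, -178.0)]
```

The pocket contour matches the floor (r=47 mm, D=33 mm) at z≈46–47 mm, and the two views agree there. So the pump_flat axis is (0.6417, -0.2266), yaw -18.6°. Next I'll measure cap_flat at the grasp yaw, which also checks wrist-camera bias, and pick it up.

```bash
cat >> h.py <<'E'
def over(X,yaw,z,name,back=.085):
    y=np.radians(yaw);p=[X[0]-back*np.cos(y),X[1]-back*np.sin(y),z]
    manip.move_to(p,[180,0,yaw]);manip.sleep(.3);return grab('wrist',name)
def capmask(f): h=hsv(f); return (h[...,1]<40)&(h[...,2]>135)
def capkey(f,ctr,kind):
    c=blob(capmask(f),proj(f,[*ctr[:2],.03]));P=plane(f,c,.014);o,_=circ(P)
    d=P-o[:2];r=np.hypot(*d.T);k=r<(.041 if kind=='flat' else .036)
    a=np.arctan2(*d[k].mean(0)[::-1])
    if kind=='flat':
        da=np.angle(np.exp(1j*(np.arctan2(d[:,1],d[:,0])-a)));L=P[abs(da)<np.radians(36)]
        vx,vy,x0,y0=cv2.fitLine(np.float32(L),cv2.DIST_HUBER,0,1e-4,1e-4).ravel();n=np.array([vy,-vx]);n*=np.sign(n@(np.array([x0,y0])-o[:2]));a=np.arctan2(n[1],n[0]);print('D',n@(np.array([x0,y0])-o[:2]))
    return o,np.degrees(a),r.min()
def hat(f,X,z=.054):
    c=hole(f,proj(f,X));return onplane(f,c,z)
def R2(a): a=np.radians(a);return np.array([[np.cos(a),-np.sin(a)],[np.sin(a),np.cos(a)]])
E
python3 -u - <<'E'
from h import *
X0=np.array([.4402,.0947,.054])
print(capkey(load('v3'),X0,'flat'))
f=over(X0,32,.2,'cf32');X=hat(f,X0);o,a,rm=capkey(f,X,'flat');print(X,o,a,rm,state()['qpos'].round(),state()['t'])
b=np.linalg.solve(R2(32)-R2(90),X[:2]-X0[:2]);print('bias tool',b)
f=over(X0,90,.2,'cf90');X2=hat(f,X0);print(X2,capkey(f,X2,'flat'),state()['t'])
print('bias tool',np.linalg.solve(R2(32)-R2(90),X[:2]-X2[:2]))
E
```

```text
D 0.03186453028850965
(array([0.43994922, 0.09533362, 0.04567021]), np.float32(-120.36976), np.float64(0.03147871135201484))Traceback (most recent call last):
  File "<stdin>", line 4, in <module>
  File "h.py", line 91, in hat
    c=hole(f,proj(f,X));return onplane(f,c,z)
                               ~~~~~~~^^^^^^^
  File "h.py", line 13, in onplane
    c,d=ray(f,uv); return c+d*(z-c[2])/d[2]
        ~~~^^^^^^
  File "h.py", line 7, in ray
    x=(uv[0]-f['cx']);y=(uv[1]-f['cy'])
       ~~^^^
TypeError: 'NoneType' object is not subscriptable
```

```bash
python3 -u - <<'E'
from h import *
f=load('cf32');uv=proj(f,[.4402,.0947,.054]);print(uv);u,v=np.int32(uv)
g=cv2.cvtColor(f['pixels'],cv2.COLOR_RGB2GRAY);print(g[v-16:v+16:2,u-16:u+16:2])
E
```

```text
[257.26554488  92.70200799]
[[252 253 253 252 252 252 251 252 255 254 252 251 250 251 252 252]
 [253 252 252 252 251 251 252 254 255 255 255 253 253 251 250 250]
 [252 252 252 251 251 252 253 255 255 255 255 255 255 254 253 248]
 [253 254 254 254 254 255 255 255 255 255 255 255 255 255 255 254]
 [254 254 255 255 255 255 250 231 218 229 250 255 255 255 255 255]
 [253 254 255 255 255 244 173 160 159 164 167 219 254 255 255 255]
 [252 253 255 255 251 173 163 164 161 160 162 163 226 255 255 255]
 [252 253 255 255 215 163 164 162 160 162 164 161 184 254 255 255]
 [252 254 255 255 197 164 165 165 163 162 159 164 176 252 255 255]
 [254 255 255 255 202 164 164 163 160 161 161 164 176 252 255 255]
 [255 255 255 255 233 168 163 164 164 162 165 163 200 254 255 255]
 [255 255 255 255 255 192 161 161 164 161 161 170 247 255 255 255]
 [255 255 255 255 255 252 209 177 168 174 195 251 255 255 255 255]
 [255 255 255 255 255 255 255 253 249 252 255 255 255 255 255 255]
 [255 255 254 255 255 255 255 255 255 255 255 255 255 255 255 255]
 [255 255 255 254 255 255 255 255 255 255 255 255 254 254 252 246]]
```

```bash
sed -i 's/sub\[...,2\]<150/sub[...,2]<205/; s/8<s\[i,4\]<250/30<s[i,4]<450/; s/def hole(f,uv,rad=14)/def hole(f,uv,rad=18)/' h.py
python3 -u - <<'E'
from h import *
X0=np.array([.4402,.0947,.054])
for v in('v3','v4'): print(v,hat(load(v),X0))
f=load('cf32');X=hat(f,X0);print(X,capkey(f,X,'flat'),state()['t'],state()['qpos'].round(),state()['eef_pos'])
f=over(X0,90,.2,'cf90');X2=hat(f,X0);print(X2,capkey(f,X2,'flat'),state()['t'],state()['qpos'].round(),state()['eef_pos'])
print('bias tool',np.linalg.solve(R2(32)-R2(90),X[:2]-X2[:2]))
E
```

```text
v3 [0.44018308 0.09465602 0.054     ]
v4 [0.44029194 0.09468325 0.054     ]
D 0.013994048365126075
[0.44030518 0.09470857 0.054     ] (array([ 0.41312001, -0.10428426,  0.08656921]), np.float32(-147.71896), np.float64(0.032835240072911345)) 17.175 [ 46. -15. -51. 118. -13.  72. -58.] [0.36823354 0.04964464 0.19998608]
D 0.03188765856395673
[0.4403034  0.09478301 0.054     ] (array([0.43999695, 0.09545288, 0.04556727]), np.float32(-119.62293), np.float64(0.031374030822693584)) 18.4083 [ 40.  -1. -46. 110.  -1.  70.  -5.] [0.44013017 0.00971573 0.20014495]
bias tool [ 3.88271845e-05 -6.62490819e-05]
```

```bash
cat >> h.py <<'E'
def pick(X,yaw,z=.019):
    manip.move_to([X[0],X[1],.12],[180,0,yaw]);manip.move_l([X[0],X[1],z],vel=.12)
    manip.command_gripper(0.);s=state();print('grip',s['finger_gap'],s['grasp_force'],s['eef_pos'],s['eef_rot'][2])
    manip.move_l([X[0],X[1],.23],vel=.2);manip.sleep(.2);s=state();print('lift',s['finger_gap'],s['grasp_force'],s['t'],s['force'].round(1))
E
python3 -u - <<'E'
from h import *
pick([.4403,.0947],30)
A=[180,0,131.4];p=[.6417,-.2266]
manip.move_to([*p,.24],A);manip.move_l([*p,.085],vel=.15);manip.sleep(.2)
s=state();print(s['eef_pos'],s['eef_rot'],s['force'].round(1))
g=manip.move_l([*p,.0645],vel=.03,guard=12);s=state();print(g,s['eef_pos'],s['force'].round(1),s['finger_gap'],s['t'],s['qpos'].round())
E
```

```text
grip 0.3875124110122007 59.90566558961291 [0.44066814 0.09456037 0.01946508] 29.98788745482775
lift 0.38511373477597893 59.917789142928086 22.5583 [-0.3  0.2 -4.4]
[ 0.64211051 -0.22669267  0.0858482 ] [1.79969439e+02 6.40574270e-02 1.31395193e+02] [-0.4  0.7 -4.2]
True [ 0.6413649  -0.22656867  0.06563168] [-2.2  0.3  5.6] 0.39123569557678123 26.375 [ 44.  40. -42.  83.  28.  68.  40.]
```

Contact came at 46 mm above the pick height, which means it's seated. I'll release, check, then measure pump_notch and cap_notch from straight above.

```bash
python3 -u - <<'E'
from h import *
manip.command_gripper(0.75);p=[.6417,-.2266]
manip.move_l([*p,.24],vel=.25)
f=over([.6417,-.2266],90,.24,'pfdone');print('hole',hat(f,[.6417,-.2266,.1],.100),state()['t'])
g=over([.6593,.1904],90,.24,'pn',back=.078)
for z in (.046,.05): o,a,D,r=pocket(g,[.659,.19,.06],'notch',z);print(o.round(4),a,D,(-np.array(g['R']).T@g['t']).round(3))
print(block(g,[.66,.25,.06]))
k=over([.4329,.2979],90,.2,'cn');X=hat(k,[.4329,.2979,.054]);print('cn',X,capkey(k,X,'notch'),state()['t'],state()['qpos'].round())
ims=[cv2.imread(f'pics/{n}.png')[0:260,130:390] for n in ('pfdone','pn','cn')]
cv2.imwrite('pics/c3.png',cv2.resize(np.hstack(ims),(798,266)))
E
```

```text
hole [ 0.6399116  -0.22577608  0.1       ] 28.575
[0.6597 0.1912 0.0469] -7.232776588023152 0.02508109518409895 [0.659 0.188 0.382]
[0.6597 0.1911 0.0464] -7.233451764213027 0.024782862616482635 [0.659 0.188 0.382]
[(49.79999923706055, -100.69999694824219), (92.0, -97.9000015258789), (75.5999984741211, -7.800000190734863), (33.70000076293945, 82.19999694824219), (67.19999694824219, 82.30000305175781), (67.5999984741211, 84.5), (115.4000015258789, -178.6999969482422)]
cn [0.43277599 0.29807571 0.054     ] (array([0.39531994, 0.28264976, 0.12348606]), np.float64(nan), np.float64(0.04621015853016925)) 31.825 [ 23.   8. -58. 105.   7.  71. -37.]h.py:85: RuntimeWarning: Mean of empty slice.
  a=np.arctan2(*d[k].mean(0)[::-1])
  ret = um.true_divide(
```

View pics/c3.png

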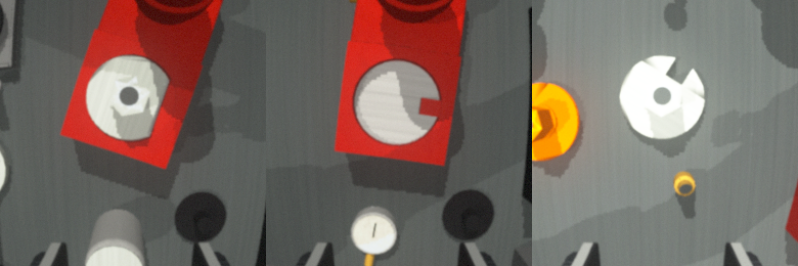

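cap_flat is seated in its pocket (crop at (128,97)), about 2 mm off axis. pump_notch's lug is at (430,106), and cap_notch (662,95) has its notch at the upper right.

```bash
python3 -u - <<'E'
from h import *
X=[.43278,.29808]
for n,th in (('cn',165),('cn',185),('v4',135),('v4',165)):
    f=load(n);h=hsv(f);c=blob((h[...,1]<40)&(h[...,2]>th),proj(f,[*X,.03]));P=plane(f,c,.014);d=P-X;r=np.hypot(*d.T);a=np.degrees(np.arctan2(d[:,1],d[:,0]))
    k=(r<.037)&(abs(a-55)<40)
    if k.sum()<4: print(n,th,'bad',r.min());continue
    # notch: end wall line -> normal; mouth corners
    e=P[k&(r<.0265)];vx,vy,*_=cv2.fitLine(np.float32(e),cv2.DIST_L2,0,1e-4,1e-4).ravel()
    print(n,th,'min r',r[k].min().round(4),'mid angle',(a[k].min()+a[k].max())/2,'mean',np.degrees(np.arctan2(*d[k].mean(0)[::-1])),'wall normal',np.degrees(np.arctan2(-vx,vy)),circ(P,.0457)[0])
E
```

```text
cn 165 min r 0.0224 mid angle 58.89659696338966 mean 58.711668131846174 wall normal -121.19499 [0.43265765 0.29828344 0.0457    ]
cn 185 min r 0.0219 mid angle 58.190826951711884 mean 57.70446683893352 wall normal -122.10624 [0.43249243 0.29845572 0.0457    ]
v4 135 min r 0.0229 mid angle 57.933063293659394 mean 57.933689695022345 wall normal -120.46339 [0.43213219 0.29857706 0.0457    ]
v4 165 min r 0.0224 mid angle 57.874638065634045 mean 57.94328669282846 wall normal -121.47286 [0.43276943 0.2984311  0.0457    ]
```

```bash
python3 -u - <<'E'
from h import *
pick([.4328,.2981],148.3)
A=[180,0,82.5];p=[.6597,.1912]
manip.move_to([*p,.24],A);manip.move_l([*p,.085],vel=.15);manip.sleep(.2)
s=state();print(s['eef_pos'],s['eef_rot'],s['force'].round(1))
g=manip.move_l([*p,.0645],vel=.03,guard=12);s=state();print(g,s['eef_pos'],s['force'].round(1),s['finger_gap'],s['t'],s['qpos'].round())
E
```

```text
grip 0.3856663664320116 61.060467838542536 [0.43333306 0.29845518 0.01973092] 148.28976156829657
lift 0.3907860814049913 60.10581993148662 35.275 [ 0.6  0.5 -2.7]
[0.66008353 0.19133712 0.08583803] [ 1.79933413e+02 -2.25662286e-02  8.24987966e+01] [ 0.1 -0.3 -2.8]
True [0.6593921  0.19104419 0.06585131] [-1.  -0.3  4.3] 0.38403479955230585 38.25 [  8.  40. -41.  81.  27.  68. -44.]
```

Seated again: 46.1 mm above the pick height. Release and check everything.

```bash
python3 -u - <<'E'
from h import *
p=[.6597,.1912]
manip.command_gripper(0.75);manip.move_l([*p,.24],vel=.25)
f=over(p,90,.24,'pndone',back=.078);X=hat(f,[*p,.1],.100);print('hole',X)
g=over([.4312,-.1147],90,.24,'traydone',back=.12)
t=grab('top','topend');print(state()['t'])
h=hsv(g);uv=proj(g,[.4312,-.1147,.02]);c=blob((h[...,2]<75)&(h[...,1]<120),uv);print('cover',circ(plane(g,c,.020))[0])
f2=load('pn')
ims=[cv2.resize(i,(400,400),interpolation=cv2.INTER_CUBIC) for i in (cv2.imread('pics/pndone.png')[10:190,170:350],cv2.imread('pics/traydone.png')[0:240,130:370])]
cv2.imwrite('pics/c4.png',np.hstack(ims))
E
```

```text
hole [0.65832616 0.19056301 0.1       ]
42.1917
cover [ 0.43749756 -0.13830596  0.02446703]
```

View pics/c4.png

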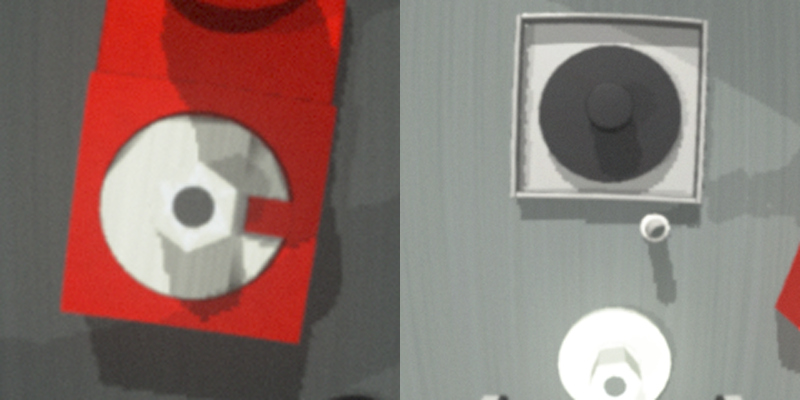

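cap_notch is home, with the lug in its notch (left crop, (268,215)). The cover lies flat and centred in the tray (right crop, cover (610,113), tray (611,106)); the numeric cover fit caught only its shadow. Handing in.

```bash
python3 -u -c "
from h import *
print(manip.finish_job())"
```

```text
the job is handed in; nothing more can be done
None
```

I handed the job in at about 42 s: both keyed caps are seated in their pumps (about 2 mm or less off axis) and the cover lies flat in the middle of the tray; no verdict came back, and I did not measure whether the other parts shifted.

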